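# Change over the tray sealer's control head

### The arm

A 6-joint arm with a two-finger parallel gripper is mounted at the origin on the work surface; the furniture and walls round the work are solid. World frame = base frame: x ahead of the robot, y to its left, z up, the work surface at z = 0. Lengths are in m, angles in rad, forces in N, time in s.
With the tool pointing down it reaches from about 0.325 to 0.925 m from the base axis. Payload 3.1 kg.
Tool frame: the origin (TCP) lies on the centre line of the jaws, within the pads' length; the fingertips stand 8 mm ahead of it and the grasp point (between the pads) lies 11 mm behind it; z points along the fingers, y is the direction in which the jaws open and shut (so a half turn about z gives the same grasp; the last joint's range is limited). The gripper opens to 85 mm and grips with 20 to 120 N. Pads are 22 mm wide; open, the fingers measure 114 mm over their backs; the gripper's body (76 mm by 85 mm) begins 54 mm behind the grasp point. The pads swing forward as they close: fully open they stand 13 mm farther back than shut.
Start: joints at [-1.373, 0.217, 1.613, -0, 1.311, -0.112], TCP at [0.191, -0.595, 0.239] pointing down, gripper open.
Joint ranges: [-2.75, 2.75], [-0.78, 2.1], [0.31, 2.55], [-1.13, 4.27], [0.13, 2.63], [-2.58, 2.58]. Speed limits (rad/s): [2.79, 2.79, 3.14, 3.14, 3.14, 3.14].

### API

Orientations are given as a 3x3 rotation matrix whose columns are the frame's x, y, z axes.
In Python, from cell import * gives the robot as it stands.
- The arm moves only by the tool servo_tool, never from a script. Its argument "moves" is a list of rows, each an object of numbers: "x", "y", "z": the shift along the tool's x, y, z in m; "wx", "wy", "wz": the turn, a rotation vector about the tool's x, y, z in degrees; "claw": the closure in counts, from 0 (fully open) to 255 (shut). In form: [{"x": .., "y": .., "z": .., "wx": .., "wy": .., "wz": .., "claw": ..}, ...]. A call has 1 to 10 rows; each row is the pose to reach, as a shift and turn from the pose commanded when the call began, along the tool's axes at that moment; what a row does not reach only later rows make up. A row lasts 1/10 s, in which the tool goes at most 50 mm and 8.59 degrees, less where a joint would pass 70% of its speed; a pose out of reach is approached as far as the arm can. A call with a gripper value outside its range is refused whole. The fingers move at their own pace and stop on an object; the grip force is fixed at half the most. Time passes only in rows, so rows that repeat a pose let the fingers close. It gives the time, the measured TCP pose, the force and the opening at its end, in the units of the state.
- read_state(): the state, without advancing time (a new reading comes with each control period).
- get_image(name): name is "side" or "top" or "wrist"; returns (picture, depth): 420x560x3 uint8, red, green, blue; 420x560 float32, m along the optical axis (not along the pixel's ray), 0 where there is no reading.
- camera_model(name): a dict with "fx", "fy", "cx", "cy" (pixels), "dist_coeffs" ([k1, k2, p1, p2, k3] as OpenCV has them; the pictures are not rectified), "R" (3x3) and "t" (3): a world point X has camera coordinates R X + t. Camera axes: x right, y down, z forward; pixel columns grow to the right and rows downward; lengths in m; the calibration is good to about 2 mm. A picture is of the moment at which its call begins: read the wrist's pose just before it. camera_model takes no time and is no camera call; for the wrist camera it gives the pose at the moment of the call.
- job_done(): hands the job in, once; it reports no verdict.
The state is a dict: "t": time; "joints": joint angles; "joint_velocities": joint speeds; "joint_torque": joint torques, N m; "tcp_pos": TCP position; "orientation": TCP orientation; "wrist_force": force on the tool from outside, world axes, zero at the start; "moment": the same for the moment, N m; "gripper_width": opening from 0.0 (shut) to 1.0 (fully open).
Only numpy, scipy, OpenCV 4.12 (cv2) and the standard library are available. Lean on these libraries where they do the work, as an engineer would, in place of code of your own. Each camera call takes 0.05 s, during which the arm holds its last target. There are 200 camera calls.

### The job

Change the tray sealer's control head to its three-dot setting: slide the clear hood fully off the selector, turn the selector to click in at the three-dot mark, and slide the hood fully shut again. Then lock the hood: push its captive bar knob in against the spring and turn it a full quarter turn clockwise so that it stays in. Leave the things lying round it in their places.

Things in the scene. Friction and masses are not known exactly. Their poses are not given: they have to be found in the camera images.
- console: Fixed grey control head, 272 mm wide, 136 mm up its slope, on a post with a round steel foot of 120 mm diameter. Origin: centre of the foot's underside; x from the operator's side to the back, y left, z up. The aluminium panel slopes 35 degrees: outward normal (-sin35, 0, cos35), up-slope (cos35, 0, sin35); panel centre at (0, 50, 155) mm. The tool comes in along the normal.
- hood (a joint): Clear plastic hood, 84 x 84 mm, 47 mm high off the panel, which slides on two rails across the panel. 0 m: shut, over the selector at the panel's left; grows as it slides to the operator's right (-y of the console) to 0.100 m, fully open. It stays where it is left (friction about 3 N).
- hood_grip (a point): Grip point on the hood's rib, 68 mm out from the panel. The rib is the grey block on the hood's top: 12 mm thick along y, 50 mm long along x, rising 26 mm; this point lies 21 mm above the hood's top. Axes: x up the slope, y left along the slide, z out of the panel.
- selector (a joint): Detented selector, rad, growing clockwise as the operator looks at it. Marks and clicks: 0 (bar mark, off), 0.5 (one dot), 1.0 (two dots, straight up the slope), 1.5 (three dots), 2.0 (four dots). It starts at one of the first three.
- selector_grip (a point): Grip point on the selector's axis, 31 mm out from the panel. Black disc of 46 mm diameter, 7 mm high, with a bar 13 mm thick, 40 mm long, ending 37 mm out; the white line on one half of the bar is the pointer. z: axis, out of the panel; x, y turn with it. At joint value q the pointer is (1.0 - q) rad counter-clockwise from up-slope, and always 1.0 rad counter-clockwise of this point's x.
- lock (a joint): Turning of the hood's captive bar knob, rad, growing clockwise as the operator looks at the panel: near 0 unlocked (bar along y, across the slope), 1.57 locked (bar along the slope). It cannot turn past about 0.35 until it is pushed in about 6 mm.
- lock_push (a joint): Depth of the captive knob, m: 0 sprung out, 0.008 fully pushed in (spring 3 to 5.4 N). Turned home, it stays caught at about 0.0055; else it springs back. It goes in only with the hood shut, and then holds the hood shut.
- lock_grip (a point): Grip point on the captive knob's axis, 40 mm out from the panel while sprung out. A black bar 12 mm thick, 36 mm long, 32 mm deep, its top 8 mm above this point, on the hood's steel ear (top 6 mm off the panel), 38 mm right of the hood's wall; it moves with the hood. z: axis, out of the panel; y: along the bar, turning with it.
- ribbon: Bystander: spool of ribbon, 80 mm diameter, 27 mm high, lying flat. Origin at the centre of its underside.
- pen: Bystander: white marker pen with a red cap, 135 mm long, 17 mm thick, lying behind the control head. Origin at the centre of its underside.
- filled_cup: Bystander: single chocolate in a pleated paper cup, 47 x 57 x 26 mm. Origin at the centre of its underside.

How it is judged:
On the way, in this order (a step that is already met when the one before it is completed fails the run):
1. the hood is slid open by 85 mm or more (value of joint hood above 0.085 m), for 0.1 s.
2. the selector rests at the three-dot mark (value of joint selector between 1.35 and 1.65 rad), for 0.3 s.
3. the hood is shut again to within 5 mm (value of joint hood below 0.005 m), for 0.1 s.
4. the captive knob is pushed in and turned home (value of joint lock above 1.3 rad and value of joint lock_push above 0.004 m), for 0.2 s.
At the end, for the whole second after the job is handed in: The selector rests within 0.15 rad of the three-dot mark, the hood is shut to within 5 mm, and the captive knob is turned at least 1.3 rad clockwise and stays in by more than 4 mm (all of step 2 and all of step 4 and value of joint hood below 0.005 m); the robot touches nothing.
It fails at once if the ribbon spool is moved by more than 30 mm (distance of ribbon from where it was at the start of the episode above 0.03 m).
It fails at once if the marker pen is moved by more than 30 mm (distance of pen from where it was at the start of the episode above 0.03 m).
It fails at once if the chocolate is moved by more than 30 mm (distance of filled_cup from where it was at the start of the episode above 0.03 m).
It also fails if it takes over 72 s, if anything falls off the work surface, if the arm or the gripper's body presses on something with over 40 N, if the wrist force passes 120 N, or if a joint passes its speed limit or range.

## Working session

There is one attempt and no reset: what is moved stays moved. The work goes in short steps, Python scripts to look and compute and a tool call to move; the robot and the scene stay as the last step left them, time stands still between calls to the robot, and variables do not carry over. Pictures are saved under pics/ and viewed, about 8 in all and at most 12, crops included, and the job is handed in when it is done.

Besides the shell and the picture viewer there is one more tool, called as name(argument=value, ...) on one line, values as JSON. servo_tool: Moves the arm, as the interface text tells. Its arguments: {"type":"object","properties":{"moves":{"type":"array"}},"required":["moves"]}

```bash
mkdir -p pics; ls; python3 - <<'E'
from cell import *
import cv2,numpy as np
s=read_state();print(s['t'],s['tcp_pos'],s['orientation'],s['gripper_width'])
for n in ('top','side'):
    p,d=get_image(n);cv2.imwrite(f'pics/{n}0.png',p[:,:,::-1]);np.save(f'{n}0.npy',d)
    print(n,camera_model(n))
E
```

```text
pics
0.0 [ 0.19040447 -0.59445646  0.23796681] [[ 9.52390281e-01  3.04881125e-01 -5.02202242e-04]
 [ 3.04881445e-01 -9.52387411e-01  2.35037489e-03]
 [ 2.38293846e-04 -2.39158634e-03 -9.99997112e-01]] 1.000753244699328
top {'fx': 439.7655960315117, 'fy': 439.7655960315117, 'cx': 270.33942146032746, 'cy': 209.06177393160203, 'dist_coeffs': array([-0.12179395,  0.        ,  0.        ,  0.        ,  0.        ]), 'R': array([[-0.02614866, -0.99956829,  0.01339694],
       [-0.99535942,  0.02479239, -0.09297833],
       [ 0.09260605, -0.01576602, -0.995578  ]]), 't': array([-0.16043044,  0.45056149,  1.29317987])}
side {'fx': 431.5227724253082, 'fy': 431.5227724253082, 'cx': 284.3805851556034, 'cy': 210.29530745449776, 'dist_coeffs': array([0.0212448, 0.       , 0.       , 0.       , 0.       ]), 'R': array([[-0.99712112, -0.07560674,  0.0057528 ],
       [-0.05224703,  0.63009722, -0.77475657],
       [ 0.054952  , -0.7728267 , -0.63223348]]), 't': array([0.43147418, 0.2462627 , 0.91972152])}
```

View pics/top0.png

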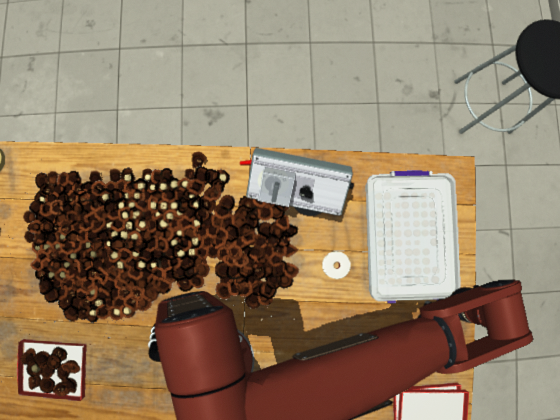

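View pics/side0.png

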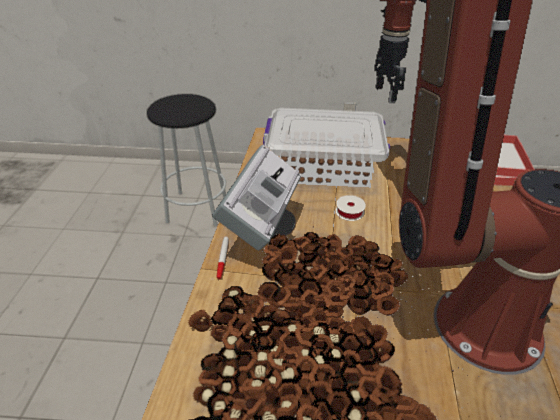

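```bash
cat > h.py <<'E'
from cell import *
import cv2,numpy as np
def cloud(n,d,c=None,px=None):
    c=c or camera_model(n)
    K=np.array([[c['fx'],0,c['cx']],[0,c['fy'],c['cy']],[0,0,1]])
    if px is None:
        v,u=np.mgrid[:d.shape[0],:d.shape[1]];px=np.c_[u.ravel(),v.ravel()]
    px=np.asarray(px,float)
    r=cv2.undistortPoints(px[:,None],K,c['dist_coeffs'])[:,0]
    ix=px.round().astype(int);z=d[ix[:,1],ix[:,0]]
    return (np.c_[r,np.ones(len(r))]*z[:,None]-c['t'])@c['R']
def onplane(px,c,n,k): # ray ∩ plane n.X=k
    K=np.array([[c['fx'],0,c['cx']],[0,c['fy'],c['cy']],[0,0,1]])
    r=cv2.undistortPoints(np.asarray(px,float)[:,None],K,c['dist_coeffs'])[:,0]
    D=np.c_[r,np.ones(len(r))]@c['R'];o=-c['R'].T@c['t']
    return o+D*((k-n@o)/(D@n))[:,None]
E
python3 - <<'E'
from h import *
p=cv2.imread('pics/top0.png')
cv2.imwrite('pics/topc.png',cv2.resize(p[135:230,230:370],None,fx=5.5,fy=5.5,interpolation=cv2.INTER_CUBIC))
d=np.load('top0.npy')
P=cloud('top',d).reshape(420,560,3)
for u,v in [(330,190),(335,205),(345,185),(325,170),(335,180),(306,191),(276,188),(262,185)]: print(u,v,P[v,u].round(3))
v,u=np.mgrid[160:210,318:346];Q=P[160:210,318:346].reshape(-1,3)
best=None;rng=np.random.default_rng(0)
for _ in range(2000):
    a=Q[rng.choice(len(Q),3,False)];n=np.cross(a[1]-a[0],a[2]-a[0]);
    if np.linalg.norm(n)<1e-6: continue
    n/=np.linalg.norm(n);m=abs((Q-a[0])@n)<.003
    if best is None or m.sum()>best.sum(): best=m
A=Q[best];c=A.mean(0);n=np.linalg.svd(A-c)[2][2];n*=np.sign(n[2])
print(best.sum(),len(Q),n,c,n@c,np.degrees(np.arccos(n[2])),np.degrees(np.arctan2(-n[1],-n[0])))
E
```

```text
330 190 [ 0.48  -0.331  0.165]
335 205 [ 0.443 -0.348  0.134]
345 185 [ 0.492 -0.371  0.173]
325 170 [ 0.531 -0.316  0.189]
335 180 [ 0.505 -0.343  0.18 ]
306 191 [ 0.477 -0.265  0.183]
276 188 [ 0.48  -0.184  0.229]
262 185 [ 0.493 -0.149  0.201]
850 1400 [-0.55572634  0.11708814  0.82307873] [ 0.48194076 -0.33440019  0.16106635] -0.17441118644010864 34.60581497292021 -11.897851389194583
```

View pics/topc.png

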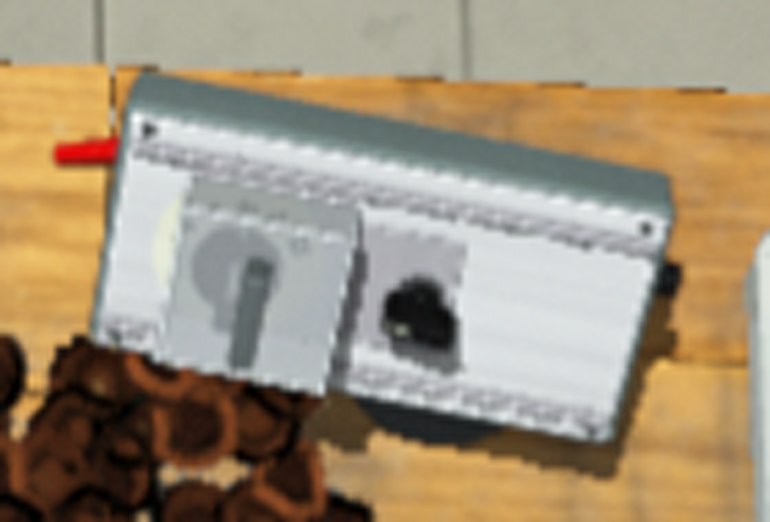

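```bash
python3 - <<'E'
from h import *
y=np.radians(-11.9);a=np.radians(35)
Rz=np.array([[np.cos(y),-np.sin(y),0],[np.sin(y),np.cos(y),0],[0,0,1]])
n=Rz@[-np.sin(a),0,np.cos(a)];up=Rz@[np.cos(a),0,np.sin(a)];l=Rz@[0,1,0]
c0=np.array([ 0.48194076,-0.33440019,0.16106635]);k=n@c0
c=camera_model('top')
X=onplane([(230+u/5.5,135+v/5.5) for u,v in [(132,105),(665,205),(607,440),(95,340)]],c,n,k)
print(X.round(4)); C=X.mean(0);print('centre',C,[((x-C)@l,(x-C)@up) for x in X])
print('foot',C-Rz@[0,.05,.155])
e=X[1]-X[0];f=X[2]-X[3];print(np.degrees([np.arctan2(e[0],-e[1]),np.arctan2(f[0],-f[1])]))
d=np.load('top0.npy');P=cloud('top',d).reshape(420,560,3)
S=(P-C)@np.c_[up,l,n]
m=(abs(S[...,0])<.06)&(abs(S[...,1])<.13)
rib=m&(S[...,2]>.062)&(S[...,2]<.08);print('rib',rib.sum(),S[rib].mean(0),S[rib].min(0),S[rib].max(0))
kn=m&(S[...,2]>.035)&(S[...,2]<.055)&(S[...,1]<0);print('knob',kn.sum(),S[kn].mean(0),S[kn].min(0),S[kn].max(0))
E
```

```text
[[ 0.5762 -0.13    0.1962]
 [ 0.5222 -0.3839  0.1958]
 [ 0.4158 -0.3644  0.1201]
 [ 0.4727 -0.1073  0.1219]]
centre [ 0.49671805 -0.2463921   0.15848404] [(np.float64(0.13030120199684395), np.float64(0.06568649658577974)), (np.float64(-0.12927298329899692), np.float64(0.06501827771641523)), (np.float64(-0.13214387528337543), np.float64(-0.06696267426753473)), (np.float64(0.13111565658552846), np.float64(-0.06374210003466035))]
foot [ 0.48640784 -0.29531755  0.00348404]
[-12.02082137 -12.47414531]
rib 86 [-1.98613547e-05  5.77315375e-02  7.10991319e-02] [-0.0274664   0.05185792  0.06318645] [0.02365458 0.0637205  0.07700987]
knob 70 [-0.00104616 -0.02179682  0.04501761] [-0.00822403 -0.0395985   0.03595535] [ 0.00541129 -0.0045448   0.05228792]
```

```bash
cat >> h.py <<'E'
from scipy.spatial.transform import Rotation as Ro
YAW=-12.1; C=np.array([.4975,-.2464,.156])
def frame():
    y=np.radians(YAW);a=np.radians(35)
    Rz=np.array([[np.cos(y),-np.sin(y),0],[np.sin(y),np.cos(y),0],[0,0,1]])
    return Rz@np.array([[np.cos(a),0,-np.sin(a)],[0,1,0],[np.sin(a),0,np.cos(a)]]) # up,l,n
def goal(S,ang):
    F=frame();t=np.radians(ang);z=-F[:,2];y=F@[np.cos(t),np.sin(t),0]
    return C+F@S,np.c_[np.cross(y,z),y,z]
def rel(S,ang):
    s=read_state();R=s['orientation'];p,G=goal(S,ang)
    print('xyz',(R.T@(p-s['tcp_pos'])).round(4),'w',np.degrees(Ro.from_matrix(R.T@G).as_rotvec()).round(2))
def st():
    s=read_state();F=frame();R=F.T@s['orientation']
    print('t',s['t'],'S',(F.T@(s['tcp_pos']-C)).round(4),'jaw',np.degrees(np.arctan2(R[1,1],R[0,1])).round(2),'z',R[:,2].round(3),'F',(F.T@s['wrist_force']).round(1),'w',s['gripper_width'],'j',np.round(s['joints'],2))
E
python3 - <<'E'
from h import *
st();rel([0,.058,.2],-90);print(goal([0,.058,.2],-90))
E
```

```text
t 0.1 S [-0.1391 -0.4048  0.1976] jaw -64.89 z [-0.574  0.002 -0.819] F [-0.3  0.2  0.4] w 0.9970357312669399 j [-1.37  0.22  1.61 -0.    1.31 -0.11]
xyz [ 0.328  -0.3455 -0.0809] w [-9.24 34.22 28.87]
(array([ 0.39749119, -0.16564212,  0.31983041]), array([[ 8.00953137e-01, -2.09618563e-01,  5.60833424e-01],
       [-1.71709474e-01, -9.77783237e-01, -1.20232268e-01],
       [ 5.73576436e-01,  3.51214273e-17, -8.19152044e-01]]))
```

servo_tool(moves=[{"z": -0.05},{"z": -0.1},{"z": -0.15},{"z": -0.15}])

```text
invalid input at $.moves[0]: expected keys x, y, z, wx, wy, wz, claw
```

```bash
python3 - <<'E'
from h import *
st();rel([0,.02,.25],-90)
E
```

```text
t 0.1 S [-0.1391 -0.4048  0.1976] jaw -64.89 z [-0.574  0.002 -0.819] F [-0.3  0.2  0.4] w 0.9970357312669399 j [-1.37  0.22  1.61 -0.    1.31 -0.11]
xyz [ 0.2842 -0.3269 -0.1219] w [-9.24 34.22 28.87]
```

servo_tool(moves=[{"x": 0,"y": 0,"z": -0.05,"wx": 0,"wy": 0,"wz": 0,"claw": 0},{"x": 0,"y": 0,"z": -0.1,"wx": 0,"wy": 0,"wz": 0,"claw": 0},{"x": 0,"y": 0,"z": -0.15,"wx": 0,"wy": 0,"wz": 0,"claw": 0},{"x": 0,"y": 0,"z": -0.15,"wx": 0,"wy": 0,"wz": 0,"claw": 0}])

```text
t: 0.5
tcp_pos: [0.1912, -0.5984, 0.3998]
orientation: [[0.952, 0.305, 0.003], [0.305, -0.952, -0.016], [-0.002, 0.017, -1.0]]
wrist_force: [-0.1, 0.3, 1.0]
gripper_width: 0.998
```

servo_tool(moves=[{"x": 0.035,"y": -0.04,"z": 0,"wx": -1,"wy": 4,"wz": 3.5,"claw": 0},{"x": 0.07,"y": -0.08,"z": 0,"wx": -2,"wy": 8,"wz": 7,"claw": 0},{"x": 0.105,"y": -0.12,"z": 0,"wx": -3,"wy": 12,"wz": 10,"claw": 0},{"x": 0.14,"y": -0.16,"z": 0,"wx": -4,"wy": 16,"wz": 14,"claw": 0},{"x": 0.175,"y": -0.2,"z": 0,"wx": -5,"wy": 20,"wz": 17,"claw": 0},{"x": 0.21,"y": -0.24,"z": 0.01,"wx": -6.5,"wy": 24,"wz": 20,"claw": 0},{"x": 0.245,"y": -0.28,"z": 0.02,"wx": -7.5,"wy": 28,"wz": 24,"claw": 0},{"x": 0.28,"y": -0.32,"z": 0.028,"wx": -8.5,"wy": 32,"wz": 27,"claw": 0},{"x": 0.284,"y": -0.327,"z": 0.028,"wx": -9.2,"wy": 34.2,"wz": 28.9,"claw": 0},{"x": 0.284,"y": -0.327,"z": 0.028,"wx": -9.2,"wy": 34.2,"wz": 28.9,"claw": 0}])

```text
t: 1.5
tcp_pos: [0.3615, -0.1926, 0.3558]
orientation: [[0.804, -0.204, 0.558], [-0.171, -0.979, -0.112], [0.569, -0.005, -0.822]]
wrist_force: [-0.7, 0.8, -0.5]
gripper_width: 1.003
```

```bash
python3 - <<'E'
from h import *
st();rel([0,.02,.25],-90)
c=camera_model('wrist');p,d=get_image('wrist');np.savez('w1.npz',d=d,**c)
cv2.imwrite('pics/w1.png',p[:,:,::-1]);F=frame();print(F.T@(-c['R'].T@c['t']-C),F.T@c['R'].T)
E
```

```text
t 1.5 S [-0.0036  0.0241  0.2465] jaw -89.91 z [-0.005  0.008 -1.   ] F [-1.   0.6  0.1] w 1.0027645353968335 j [-0.96 -0.77  2.27  0.43  1.22  0.75]
xyz [ 0.0035  0.0041 -0.0036] w [-0.44  0.3   0.1 ]
[0.07584744 0.02315235 0.38105191] [[ 9.39151247e-04 -9.50656608e-01 -3.10243666e-01]
 [-9.99962438e-01 -3.56593114e-03  7.89979072e-03]
 [-8.61629579e-03  3.10224594e-01 -9.50624248e-01]]
```

View pics/w1.png

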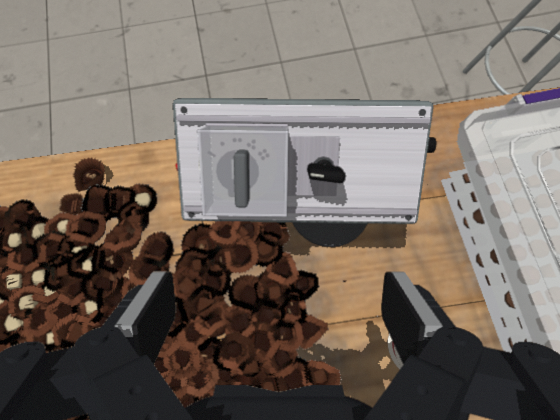

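```bash
python3 - <<'E'
from h import *
w=dict(np.load('w1.npz'));F=frame();P=cloud('w',w['d'],w).reshape(420,560,3);S=(P-C)@F
pl=S[110:215,350:405].reshape(-1,3);pl=pl[abs(pl[:,2])<.01]
A=np.c_[pl[:,:2],np.ones(len(pl))];print('plane',np.linalg.lstsq(A,pl[:,2],rcond=None)[0])
X=onplane([(175,100),(433,101),(415,222),(182,220)],w,F[:,2],F[:,2]@C);print(((X-C)@F).round(4),((X-C)@F).mean(0))
m=(abs(S[...,0])<.06)&(abs(S[...,1])<.13)
for nm,q in (('rib',m&(S[...,2]>.066)&(S[...,2]<.08)),('knob',m&(S[...,2]>.042)&(S[...,2]<.056)&(S[...,1]<0.005))):
    a=S[q];print(nm,len(a),a.mean(0),(np.percentile(a,3,axis=0)+np.percentile(a,97,axis=0))/2,np.percentile(a,3,axis=0),np.percentile(a,97,axis=0));r=cv2.minAreaRect((a[:,:2]*1000).astype(np.float32));print(r)
rel([0,.058,.11],-90)
E
```

```text
plane [-7.91832282e-05 -1.61048637e-03  2.17798702e-03]
[[ 0.0649  0.132  -0.    ]
 [ 0.0641 -0.131  -0.    ]
 [-0.0672 -0.1286  0.    ]
 [-0.0659  0.1358 -0.    ]] [-1.03840417e-03  2.03103430e-03 -1.82165270e-17]
rib 749 [-0.00011428  0.05867177  0.07313693] [-0.00060451  0.05889732  0.07185432] [-0.02359872  0.05323517  0.06863061] [0.02238971 0.06455946 0.07507803]
((-0.8366489410400391, 59.13064193725586), (12.10684585571289, 48.6713981628418), 89.54426574707031)
knob 461 [-0.00134874 -0.02041944  0.04807656] [-0.00165144 -0.02053424  0.04706442] [-0.00789953 -0.03665496  0.04386443] [ 0.00459664 -0.00441352  0.05026441]
((-2.278956174850464, -20.818689346313477), (35.47589111328125, 12.245625495910645), 82.34534454345703)
xyz [ 0.0024 -0.0356  0.1383] w [-0.18  0.16  0.16]
```

```bash
sed -i 's/C=np.array(\[.4975,-.2464,.156\])/C=np.array([.4964,-.2462,.1576])/' h.py; python3 - <<'E'
from h import *
st();rel([-.0005,.059,.11],-90)
rel([-.0005,.059,.058],-90)
E
```

```text
t 1.55 S [-0.0019  0.022   0.2463] jaw -89.84 z [-0.003  0.003 -1.   ] F [ 1.4 -0.5  1.1] w 1.0052303488458338 j [-0.97 -0.77  2.27  0.43  1.22  0.75]
xyz [ 0.0019 -0.0366  0.1364] w [-0.18  0.16  0.16]
xyz [ 0.002  -0.0364  0.1884] w [-0.18  0.16  0.16]
```

servo_tool(moves=[{"x": 0.002,"y": -0.037,"z": 0.03,"wx": 0,"wy": 0,"wz": 0,"claw": 0},{"x": 0.002,"y": -0.037,"z": 0.07,"wx": 0,"wy": 0,"wz": 0,"claw": 0},{"x": 0.002,"y": -0.037,"z": 0.11,"wx": 0,"wy": 0,"wz": 0,"claw": 0},{"x": 0.002,"y": -0.037,"z": 0.14,"wx": 0,"wy": 0,"wz": 0,"claw": 0},{"x": 0.002,"y": -0.037,"z": 0.14,"wx": 0,"wy": 0,"wz": 0,"claw": 0}])

```text
t: 2.05
tcp_pos: [0.4482, -0.1779, 0.243]
orientation: [[0.805, -0.21, 0.555], [-0.174, -0.978, -0.117], [0.567, -0.002, -0.824]]
wrist_force: [-0.6, 0.8, 0.0]
gripper_width: 1.004
```

```bash
python3 - <<'E'
from h import *
st();rel([-.0005,.059,.058],-90)
E
```

```text
t 2.05 S [-0.0014  0.0567  0.1053] jaw -90.07 z [-0.008  0.002 -1.   ] F [-0.6  0.7  0.5] w 1.0040229366885314 j [-0.69 -0.48  2.33  0.38  0.79  0.89]
xyz [ 0.0012 -0.0023  0.0472] w [-0.09  0.44 -0.07]
```

Descend to the rib, then close.

servo_tool(moves=[{"x": 0.001,"y": -0.0023,"z": 0.016,"wx": 0,"wy": 0.4,"wz": 0,"claw": 0},{"x": 0.001,"y": -0.0023,"z": 0.032,"wx": 0,"wy": 0.4,"wz": 0,"claw": 0},{"x": 0.001,"y": -0.0023,"z": 0.047,"wx": 0,"wy": 0.4,"wz": 0,"claw": 0},{"x": 0.001,"y": -0.0023,"z": 0.047,"wx": 0,"wy": 0.4,"wz": 0,"claw": 100},{"x": 0.001,"y": -0.0023,"z": 0.047,"wx": 0,"wy": 0.4,"wz": 0,"claw": 180},{"x": 0.001,"y": -0.0023,"z": 0.047,"wx": 0,"wy": 0.4,"wz": 0,"claw": 255},{"x": 0.001,"y": -0.0023,"z": 0.047,"wx": 0,"wy": 0.4,"wz": 0,"claw": 255},{"x": 0.001,"y": -0.0023,"z": 0.047,"wx": 0,"wy": 0.4,"wz": 0,"claw": 255},{"x": 0.001,"y": -0.0023,"z": 0.047,"wx": 0,"wy": 0.4,"wz": 0,"claw": 255}])

```text
t: 2.95
tcp_pos: [0.477, -0.1823, 0.211]
orientation: [[0.796, -0.21, 0.567], [-0.17, -0.978, -0.123], [0.581, 0.002, -0.814]]
wrist_force: [-6.0, 1.4, 6.4]
gripper_width: 0.124
```

```bash
python3 - <<'E'
from h import *
st()
E
```

```text
t 2.95 S [0.0041 0.0584 0.0623] jaw -89.98 z [ 0.009 -0.002 -1.   ] F [-1.4  0.2  8.8] w 0.12444320251985266 j [-0.65 -0.36  2.32  0.41  0.65  0.87]
```

servo_tool(moves=[{"x": 0,"y": 0,"z": -0.004,"wx": 0,"wy": 0,"wz": 0,"claw": 255},{"x": 0,"y": 0.012,"z": -0.004,"wx": 0,"wy": 0,"wz": 0,"claw": 255},{"x": 0,"y": 0.027,"z": -0.004,"wx": 0,"wy": 0,"wz": 0,"claw": 255},{"x": 0,"y": 0.042,"z": -0.004,"wx": 0,"wy": 0,"wz": 0,"claw": 255},{"x": 0,"y": 0.057,"z": -0.004,"wx": 0,"wy": 0,"wz": 0,"claw": 255},{"x": 0,"y": 0.072,"z": -0.004,"wx": 0,"wy": 0,"wz": 0,"claw": 255},{"x": 0,"y": 0.087,"z": -0.004,"wx": 0,"wy": 0,"wz": 0,"claw": 255},{"x": 0,"y": 0.098,"z": -0.004,"wx": 0,"wy": 0,"wz": 0,"claw": 255},{"x": 0,"y": 0.099,"z": -0.004,"wx": 0,"wy": 0,"wz": 0,"claw": 255},{"x": 0,"y": 0.099,"z": -0.004,"wx": 0,"wy": 0,"wz": 0,"claw": 255}])

```text
t: 3.95
tcp_pos: [0.4559, -0.2688, 0.2114]
orientation: [[0.797, -0.202, 0.57], [-0.177, -0.979, -0.099], [0.578, -0.022, -0.816]]
wrist_force: [17.0, 22.7, -0.1]
gripper_width: 0.127
```

```bash
python3 - <<'E'
from h import *
st()
E
```

```text
t 3.95 S [ 0.0023 -0.0306  0.0641] jaw -90.35 z [ 0.005  0.023 -1.   ] F [ 9.7 25.8 -6.9] w 0.12701821629248067 j [-0.88 -0.27  2.25  0.58  0.76  0.55]
```

servo_tool(moves=[{"x": 0,"y": 0,"z": 0.001,"wx": 0,"wy": 0,"wz": 0,"claw": 255},{"x": 0,"y": 0.001,"z": 0.002,"wx": 0,"wy": 0,"wz": 0,"claw": 255},{"x": 0,"y": 0.002,"z": 0.002,"wx": 0,"wy": 0,"wz": 0,"claw": 255}])

```text
t: 4.25
tcp_pos: [0.4561, -0.269, 0.2113]
orientation: [[0.799, -0.197, 0.569], [-0.174, -0.98, -0.094], [0.576, -0.024, -0.817]]
wrist_force: [-2.5, 35.8, 19.1]
gripper_width: 0.119
```

```bash
python3 - <<'E'
from h import *
st()
c=camera_model('wrist');p,d=get_image('wrist');np.savez('w2.npz',d=d,**c)
q,_=get_image('side')
cv2.imwrite('pics/w2.png',np.hstack([cv2.resize(p[:,:,::-1],(448,336)),cv2.resize(q[130:270,190:330,::-1],(336,336),interpolation=cv2.INTER_CUBIC)]))
E
```

```text
t 4.25 S [ 0.0025 -0.0308  0.0638] jaw -90.17 z [ 0.003  0.027 -1.   ] F [ 2.8 34.4 21.4] w 0.11913837988096414 j [-0.89 -0.26  2.25  0.59  0.76  0.54]
```

View pics/w2.png

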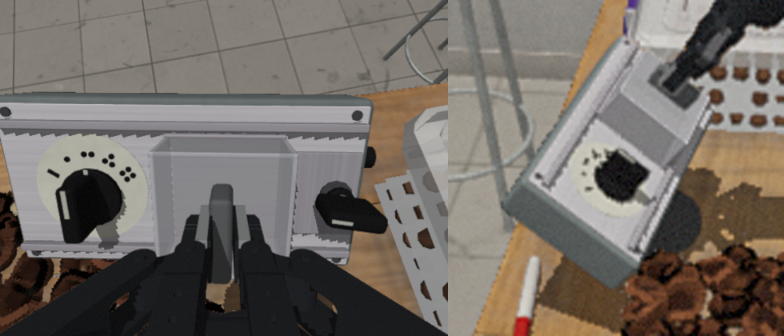

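```bash
python3 - <<'E'
from h import *
w=dict(np.load('w2.npz'));F=frame();P=cloud('w',w['d'],w).reshape(420,560,3);S=(P-C)@F
m=(abs(S[...,0])<.06)&(S[...,1]<-.07)&(S[...,1]>-.18)
q=m&(S[...,2]>.042)&(S[...,2]<.056);a=S[q];print(len(a),cv2.minAreaRect((a[:,:2]*1000).astype(np.float32)),a[:,2].max())
m=(abs(S[...,0])<.05)&(S[...,1]>.02)&(S[...,1]<.1)
q=m&(S[...,2]>.030)&(S[...,2]<.045);a=S[q];print(len(a),cv2.minAreaRect((a[:,:2]*1000).astype(np.float32)),a[:,2].max())
pl=S[200:290,190:215].reshape(-1,3);print(np.median(pl,0))
E
```

```text
2379 ((6.352207183837891, -98.52733612060547), (66.1231460571289, 57.05527877807617), 0.054487887769937515) 0.05001187201407488
2054 ((-6.941636085510254, 69.89274597167969), (14.002906799316406, 40.03353500366211), 89.66019439697266) 0.03802017881302359
[0.01320634 0.00542963 0.04623741]
```

servo_tool(moves=[{"x": 0,"y": -0.004,"z": 0,"wx": 0,"wy": 0,"wz": 0,"claw": 255},{"x": 0,"y": -0.008,"z": 0,"wx": 0,"wy": 0,"wz": 0,"claw": 150},{"x": 0,"y": -0.01,"z": 0,"wx": 0,"wy": 0,"wz": 0,"claw": 0},{"x": 0,"y": -0.01,"z": 0,"wx": 0,"wy": 0,"wz": 0,"claw": 0},{"x": 0,"y": -0.01,"z": 0,"wx": 0,"wy": 0,"wz": 0,"claw": 0},{"x": 0,"y": -0.01,"z": -0.04,"wx": 0,"wy": 0,"wz": 0,"claw": 0},{"x": 0,"y": -0.03,"z": -0.08,"wx": 0,"wy": 0,"wz": 0,"claw": 0},{"x": 0,"y": -0.06,"z": -0.1,"wx": 0,"wy": 0,"wz": 0,"claw": 0},{"x": 0,"y": -0.06,"z": -0.1,"wx": 0,"wy": 0,"wz": 0,"claw": 0},{"x": 0,"y": -0.06,"z": -0.1,"wx": 0,"wy": 0,"wz": 0,"claw": 0}])

```text
t: 5.35
tcp_pos: [0.4106, -0.2101, 0.2939]
orientation: [[0.796, -0.21, 0.568], [-0.169, -0.978, -0.125], [0.581, 0.003, -0.814]]
wrist_force: [0.4, -0.4, -0.6]
gripper_width: 0.998
```

```bash
python3 - <<'E'
from h import *
st()
c=camera_model('wrist');p,d=get_image('wrist');np.savez('w3.npz',d=d,p=p,**c)
cv2.imwrite('pics/w3.png',p[:,:,::-1])
E
```

```text
t 5.35 S [0.0032 0.0173 0.1641] jaw -89.9 z [ 0.009 -0.003 -1.   ] F [ 0.  -0.3 -0.7] w 0.9975388626697406 j [-0.86 -0.6   2.3   0.44  0.96  0.76]
```

View pics/w3.png

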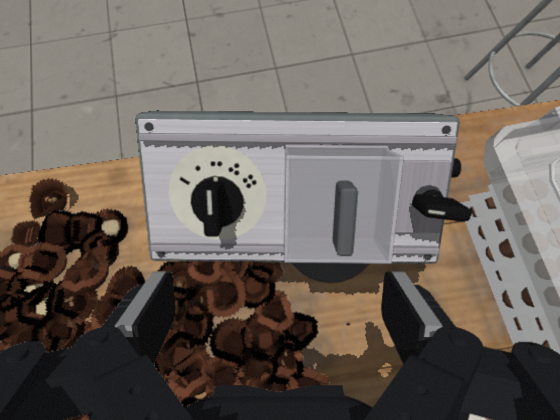

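```bash
python3 - <<'E'
from h import *
w=dict(np.load('w3.npz'));F=frame();P=cloud('w',w['d'],w).reshape(420,560,3);S=(P-C)@F
def rr(nm,b,h):
    m=(S[...,0]>b[0])&(S[...,0]<b[1])&(S[...,1]<b[3])&(S[...,1]>b[2])&(S[...,2]>h[0])&(S[...,2]<h[1])
    a=S[m];print(nm,len(a),cv2.minAreaRect((a[:,:2]*1000).astype(np.float32)),np.percentile(a[:,2],[5,50,95]).round(4))
rr('sel',(-.05,.05,.03,.1),(.032,.045))
rr('rib',(-.05,.05,-.07,.0),(.062,.08))
rr('knob',(-.03,.03,-.16,-.09),(.043,.056))
X=onplane([(138,114),(458,116),(435,262),(152,261)],w,F[:,2],F[:,2]@C);print(((X-C)@F).round(4),((X-C)@F).mean(0))
pl=S[155:245,272:282].reshape(-1,3);print('panel',np.median(pl,0))
rel([0,.06,.10],-90)
E
```

```text
sel 790 ((-7.762119293212891, 70.02413177490234), (40.16895294189453, 13.204748153686523), 0.10960529744625092) [0.0332 0.0356 0.0369]
rib 1342 ((-2.035524368286133, -29.497451782226562), (12.2255220413208, 49.50613784790039), 89.73014831542969) [0.065  0.0718 0.0731]
knob 721 ((-3.06186842918396, -108.85943603515625), (35.967044830322266, 12.20923900604248), 82.63348388671875) [0.044  0.0471 0.0487]
[[ 0.0655  0.1308  0.    ]
 [ 0.064  -0.1288 -0.    ]
 [-0.0666 -0.1274  0.    ]
 [-0.0656  0.1332  0.    ]] [-6.73388015e-04  1.96036258e-03  3.07622821e-17]
panel [-0.00642773  0.01818776 -0.00086618]
xyz [-0.0028 -0.0428  0.0632] w [ 0.11 -0.42  0.03]
```

servo_tool(moves=[{"x": -0.01,"y": -0.04,"z": 0.01,"wx": 0,"wy": -0.4,"wz": 0,"claw": 110},{"x": -0.011,"y": -0.0527,"z": 0.04,"wx": 0,"wy": -0.4,"wz": 0,"claw": 110},{"x": -0.011,"y": -0.0527,"z": 0.063,"wx": 0,"wy": -0.4,"wz": 0,"claw": 110},{"x": -0.011,"y": -0.0527,"z": 0.063,"wx": 0,"wy": -0.4,"wz": 0,"claw": 110},{"x": -0.011,"y": -0.0527,"z": 0.063,"wx": 0,"wy": -0.4,"wz": 0,"claw": 110},{"x": -0.011,"y": -0.0527,"z": 0.063,"wx": 0,"wy": -0.4,"wz": 0,"claw": 110}])

```text
t: 6.0
tcp_pos: [0.4485, -0.1648, 0.2357]
orientation: [[0.801, -0.211, 0.561], [-0.172, -0.977, -0.122], [0.574, 0.001, -0.819]]
wrist_force: [0.2, -0.5, -0.1]
gripper_width: 0.568
```

```bash
python3 - <<'E'
from h import *
st();rel([-.0078,.07,.023],-90)
E
```

```text
t 6.0 S [-0.0075  0.0695  0.1006] jaw -90.02 z [ 0.001 -0.002 -1.   ] F [ 0.2 -0.5 -0.2] w 0.5678007411414905 j [-0.66 -0.49  2.35  0.37  0.75  0.93]
xyz [-0.0003 -0.0006  0.0776] w [ 0.12 -0.03 -0.02]
```

servo_tool(moves=[{"x": 0,"y": -0.0005,"z": 0.02,"wx": 0,"wy": 0,"wz": 0,"claw": 110},{"x": 0,"y": -0.0005,"z": 0.04,"wx": 0,"wy": 0,"wz": 0,"claw": 110},{"x": 0,"y": -0.0005,"z": 0.055,"wx": 0,"wy": 0,"wz": 0,"claw": 110},{"x": 0,"y": -0.0005,"z": 0.067,"wx": 0,"wy": 0,"wz": 0,"claw": 110},{"x": 0,"y": -0.0005,"z": 0.077,"wx": 0,"wy": 0,"wz": 0,"claw": 110},{"x": 0,"y": -0.0005,"z": 0.077,"wx": 0,"wy": 0,"wz": 0,"claw": 110}])

```text
t: 6.6
tcp_pos: [0.4918, -0.1735, 0.1721]
orientation: [[0.801, -0.211, 0.56], [-0.172, -0.978, -0.122], [0.574, 0.001, -0.819]]
wrist_force: [0.2, 0.1, 0.6]
gripper_width: 0.57
```

```bash
python3 - <<'E'
from h import *
st()
E
```

```text
t 6.6 S [-0.0078  0.0701  0.0232] jaw -90.02 z [-0.    -0.002 -1.   ] F [0.5 0.1 0.4] w 0.5700938397402001 j [-0.6  -0.26  2.32  0.43  0.54  0.87]
```

servo_tool(moves=[{"x": 0,"y": 0,"z": 0,"wx": 0,"wy": 0,"wz": 0,"claw": 180},{"x": 0,"y": 0,"z": 0,"wx": 0,"wy": 0,"wz": 0,"claw": 255},{"x": 0,"y": 0,"z": 0,"wx": 0,"wy": 0,"wz": 0,"claw": 255},{"x": 0,"y": 0,"z": 0,"wx": 0,"wy": 0,"wz": 0,"claw": 255}])

```text
t: 7.0
tcp_pos: [0.4919, -0.1735, 0.1735]
orientation: [[0.8, -0.21, 0.562], [-0.17, -0.978, -0.123], [0.575, 0.003, -0.818]]
wrist_force: [-4.8, -0.4, 5.6]
gripper_width: 0.14
```

```bash
python3 - <<'E'
from h import *
st()
E
```

```text
t 7.0 S [-0.0069  0.0701  0.0243] jaw -89.93 z [ 0.002 -0.003 -1.   ] F [-0.6 -1.4  7.2] w 0.13965931317490593 j [-0.6  -0.26  2.32  0.43  0.54  0.87]
```

servo_tool(moves=[{"x": 0,"y": 0,"z": -0.001,"wx": 0,"wy": 0,"wz": 5,"claw": 255},{"x": 0,"y": 0,"z": -0.001,"wx": 0,"wy": 0,"wz": 10,"claw": 255},{"x": 0,"y": 0,"z": -0.001,"wx": 0,"wy": 0,"wz": 15,"claw": 255},{"x": 0,"y": 0,"z": -0.001,"wx": 0,"wy": 0,"wz": 20,"claw": 255},{"x": 0,"y": 0,"z": -0.001,"wx": 0,"wy": 0,"wz": 25,"claw": 255},{"x": 0,"y": 0,"z": -0.001,"wx": 0,"wy": 0,"wz": 28.6,"claw": 255},{"x": 0,"y": 0,"z": -0.001,"wx": 0,"wy": 0,"wz": 28.6,"claw": 255},{"x": 0,"y": 0,"z": -0.001,"wx": 0,"wy": 0,"wz": 28.6,"claw": 255}])

```text
t: 7.8
tcp_pos: [0.4916, -0.1741, 0.1736]
orientation: [[0.6, -0.569, 0.562], [-0.618, -0.776, -0.125], [0.508, -0.273, -0.817]]
wrist_force: [6.7, -5.3, -7.2]
gripper_width: 0.138
```

```bash
python3 - <<'E'
from h import *
st();print(frame().T@read_state()['moment'])
E
```

```text
t 7.8 S [-0.0071  0.0695  0.0244] jaw -118.6 z [ 0.003 -0.004 -1.   ] F [  2.2  -3.8 -10.3] w 0.137694409592519 j [-0.6  -0.26  2.32  0.43  0.54  1.37]
[-0.72029923 -0.03462654 -0.09374289]
```

servo_tool(moves=[{"x": 0,"y": 0,"z": 0,"wx": 0,"wy": 0,"wz": 0,"claw": 110},{"x": 0,"y": 0,"z": 0,"wx": 0,"wy": 0,"wz": 0,"claw": 110},{"x": 0,"y": 0,"z": 0,"wx": 0,"wy": 0,"wz": 0,"claw": 110},{"x": 0,"y": 0,"z": 0,"wx": 0,"wy": 0,"wz": 0,"claw": 110},{"x": 0,"y": 0,"z": -0.03,"wx": 0,"wy": 0,"wz": 0,"claw": 110},{"x": 0,"y": 0,"z": -0.07,"wx": 0,"wy": 0,"wz": -6,"claw": 110},{"x": 0,"y": 0,"z": -0.11,"wx": 0,"wy": 0,"wz": -14,"claw": 110},{"x": 0,"y": 0,"z": -0.14,"wx": 0,"wy": 0,"wz": -22,"claw": 110},{"x": 0,"y": 0,"z": -0.14,"wx": 0,"wy": 0,"wz": -28.6,"claw": 110},{"x": 0,"y": 0,"z": -0.14,"wx": 0,"wy": 0,"wz": -28.6,"claw": 0}])

```text
t: 8.8
tcp_pos: [0.4128, -0.1561, 0.2895]
orientation: [[0.799, -0.211, 0.563], [-0.17, -0.978, -0.124], [0.577, 0.003, -0.817]]
wrist_force: [-0.1, 1.0, -0.7]
gripper_width: 0.726
```

```bash
python3 - <<'E'
from h import *
st()
c=camera_model('wrist');p,d=get_image('wrist');np.savez('w4.npz',d=d,p=p,**c)
cv2.imwrite('pics/w4.png',p[:,:,::-1])
F=frame();w=c;P=cloud('w',d,c).reshape(420,560,3);S=(P-C)@F
def rr(nm,b,h):
    m=(S[...,0]>b[0])&(S[...,0]<b[1])&(S[...,1]<b[3])&(S[...,1]>b[2])&(S[...,2]>h[0])&(S[...,2]<h[1])
    a=S[m];print(nm,len(a),cv2.minAreaRect((a[:,:2]*1000).astype(np.float32)),np.percentile(a[:,2],[5,50,95]).round(4))
rr('sel',(-.05,.05,.03,.1),(.032,.045))
rr('rib',(-.05,.05,-.07,.0),(.066,.08))
rel([-.0015,-.0295,.11],-90)
rel([-.0015,-.0295,.06],-90)
E
```

```text
t 8.8 S [-0.0067  0.0706  0.1658] jaw -89.94 z [ 0.004 -0.003 -1.   ] F [-0.6  1.  -0.4] w 0.7263417069054678 j [-0.71 -0.68  2.35  0.34  0.94  0.94]
sel 799 ((-7.568753242492676, 70.24496459960938), (13.079232215881348, 40.32023239135742), 60.78572463989258) [0.0333 0.0355 0.0369]
rib 1353 ((-2.213512420654297, -28.940921783447266), (12.623473167419434, 49.3641242980957), 89.35491180419922) [0.0675 0.0719 0.0731]
xyz [0.0064 0.1003 0.055 ] w [ 0.11 -0.09 -0.09]
xyz [0.0063 0.1002 0.105 ] w [ 0.11 -0.09 -0.09]
```

View pics/w4.png

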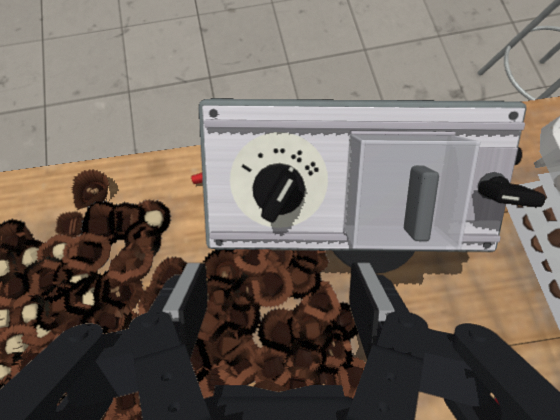

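servo_tool(moves=[{"x": 0.003,"y": 0.03,"z": 0,"wx": 0,"wy": 0,"wz": 0,"claw": 0},{"x": 0.006,"y": 0.065,"z": 0.01,"wx": 0,"wy": 0,"wz": 0,"claw": 0},{"x": 0.006,"y": 0.1,"z": 0.035,"wx": 0,"wy": 0,"wz": 0,"claw": 0},{"x": 0.006,"y": 0.1,"z": 0.06,"wx": 0,"wy": 0,"wz": 0,"claw": 0},{"x": 0.006,"y": 0.1,"z": 0.075,"wx": 0,"wy": 0,"wz": 0,"claw": 0},{"x": 0.006,"y": 0.1,"z": 0.09,"wx": 0,"wy": 0,"wz": 0,"claw": 0},{"x": 0.006,"y": 0.1,"z": 0.103,"wx": 0,"wy": 0,"wz": 0,"claw": 0},{"x": 0.006,"y": 0.1,"z": 0.103,"wx": 0,"wy": 0,"wz": 0,"claw": 0}])

```text
t: 9.65
tcp_pos: [0.4536, -0.2653, 0.203]
orientation: [[0.803, -0.21, 0.557], [-0.175, -0.978, -0.116], [0.569, -0.004, -0.822]]
wrist_force: [-0.4, -0.5, -0.5]
gripper_width: 1.0
```

servo_tool(moves=[{"x": 0,"y": 0,"z": 0,"wx": 0,"wy": 0,"wz": 0,"claw": 120},{"x": 0,"y": 0,"z": -0.002,"wx": 0,"wy": 0,"wz": 0,"claw": 200},{"x": 0,"y": 0,"z": -0.003,"wx": 0,"wy": 0,"wz": 0,"claw": 255},{"x": 0,"y": 0,"z": -0.003,"wx": 0,"wy": 0,"wz": 0,"claw": 255},{"x": 0,"y": 0,"z": -0.003,"wx": 0,"wy": 0,"wz": 0,"claw": 255},{"x": 0,"y": 0,"z": -0.003,"wx": 0,"wy": 0,"wz": 0,"claw": 255}])

```text
t: 10.25
tcp_pos: [0.4526, -0.267, 0.2102]
orientation: [[0.8, -0.21, 0.561], [-0.171, -0.978, -0.122], [0.575, 0.002, -0.818]]
wrist_force: [-4.2, 1.9, 4.4]
gripper_width: 0.128
```

```bash
python3 - <<'E'
from h import *
st()
E
```

```text
t 10.25 S [-0.0013 -0.0295  0.0652] jaw -89.98 z [ 0.001 -0.002 -1.   ] F [-1.1  1.   6.2] w 0.12818036427858084 j [-0.87 -0.28  2.26  0.55  0.73  0.58]
```

Slide shut (tool −y), gently at the end until the stop shows.

servo_tool(moves=[{"x": 0,"y": -0.012,"z": 0,"wx": 0,"wy": 0,"wz": 0,"claw": 255},{"x": 0,"y": -0.027,"z": 0,"wx": 0,"wy": 0,"wz": 0,"claw": 255},{"x": 0,"y": -0.042,"z": 0,"wx": 0,"wy": 0,"wz": 0,"claw": 255},{"x": 0,"y": -0.057,"z": 0,"wx": 0,"wy": 0,"wz": 0,"claw": 255},{"x": 0,"y": -0.072,"z": 0,"wx": 0,"wy": 0,"wz": 0,"claw": 255},{"x": 0,"y": -0.085,"z": 0,"wx": 0,"wy": 0,"wz": 0,"claw": 255},{"x": 0,"y": -0.092,"z": 0,"wx": 0,"wy": 0,"wz": 0,"claw": 255},{"x": 0,"y": -0.096,"z": 0,"wx": 0,"wy": 0,"wz": 0,"claw": 255},{"x": 0,"y": -0.1,"z": 0,"wx": 0,"wy": 0,"wz": 0,"claw": 255},{"x": 0,"y": -0.1,"z": 0,"wx": 0,"wy": 0,"wz": 0,"claw": 255}])

```text
t: 11.25
tcp_pos: [0.4744, -0.1695, 0.2102]
orientation: [[0.799, -0.211, 0.563], [-0.171, -0.977, -0.124], [0.576, 0.002, -0.817]]
wrist_force: [3.3, -1.8, -1.1]
gripper_width: 0.124
```

```bash
python3 - <<'E'
from h import *
st()
E
```

```text
t 11.25 S [-0.0006  0.0703  0.0647] jaw -89.99 z [ 0.003 -0.003 -1.   ] F [ 2.3 -1.  -3. ] w 0.12434560231508683 j [-0.62 -0.38  2.33  0.38  0.65  0.92]
```

servo_tool(moves=[{"x": 0,"y": -0.002,"z": 0,"wx": 0,"wy": 0,"wz": 0,"claw": 255},{"x": 0,"y": -0.004,"z": 0,"wx": 0,"wy": 0,"wz": 0,"claw": 255},{"x": 0,"y": -0.006,"z": 0,"wx": 0,"wy": 0,"wz": 0,"claw": 255},{"x": 0,"y": -0.006,"z": 0,"wx": 0,"wy": 0,"wz": 0,"claw": 255}])

```text
t: 11.65
tcp_pos: [0.4746, -0.169, 0.2103]
orientation: [[0.799, -0.215, 0.561], [-0.167, -0.977, -0.136], [0.577, 0.014, -0.816]]
wrist_force: [-4.3, -21.2, -4.4]
gripper_width: 0.12
```

```bash
python3 - <<'E'
from h import *
st()
E
```

```text
t 11.65 S [-0.0005  0.0709  0.0647] jaw -89.78 z [ 0.005 -0.015 -1.   ] F [ -2.3 -21.6  -3.7] w 0.12005126909491859 j [-0.61 -0.38  2.33  0.36  0.64  0.95]
```

servo_tool(moves=[{"x": 0,"y": 0.004,"z": 0,"wx": 0,"wy": 0,"wz": 0,"claw": 120},{"x": 0,"y": 0.006,"z": 0,"wx": 0,"wy": 0,"wz": 0,"claw": 0},{"x": 0,"y": 0.006,"z": 0,"wx": 0,"wy": 0,"wz": 0,"claw": 0},{"x": 0,"y": 0.006,"z": 0,"wx": 0,"wy": 0,"wz": 0,"claw": 0},{"x": 0,"y": 0.006,"z": -0.04,"wx": 0,"wy": 0,"wz": 0,"claw": 0},{"x": 0,"y": 0.03,"z": -0.08,"wx": 0,"wy": 0,"wz": 0,"claw": 0},{"x": 0,"y": 0.06,"z": -0.1,"wx": 0,"wy": 0,"wz": 0,"claw": 0},{"x": 0,"y": 0.08,"z": -0.1,"wx": 0,"wy": 0,"wz": 0,"claw": 0},{"x": 0,"y": 0.08,"z": -0.1,"wx": 0,"wy": 0,"wz": 0,"claw": 0}])

```text
t: 12.55
tcp_pos: [0.4017, -0.2311, 0.2928]
orientation: [[0.799, -0.213, 0.562], [-0.173, -0.977, -0.125], [0.576, 0.003, -0.818]]
wrist_force: [0.1, -0.0, -0.5]
gripper_width: 1.003
```

```bash
python3 - <<'E'
from h import *
st()
c=camera_model('wrist');p,d=get_image('wrist')
cv2.imwrite('pics/w5.png',p[:,:,::-1])
F=frame();P=cloud('w',d,c).reshape(420,560,3);S=(P-C)@F
def rr(nm,b,h):
    m=(S[...,0]>b[0])&(S[...,0]<b[1])&(S[...,1]<b[3])&(S[...,1]>b[2])&(S[...,2]>h[0])&(S[...,2]<h[1])
    a=S[m];print(nm,len(a),cv2.minAreaRect((a[:,:2]*1000).astype(np.float32)),np.percentile(a[:,2],[5,50,95]).round(4))
rr('knob',(-.03,.03,-.06,.02),(.043,.056))
rr('rib',(-.05,.05,.04,.1),(.066,.08))
rel([-.0025,-.009,.11],-7.5)
E
```

```text
t 12.55 S [-0.0009 -0.0051  0.1656] jaw -90.07 z [ 0.002 -0.005 -1.   ] F [-0.2  0.  -0.4] w 1.0030312470544611 j [-0.92 -0.57  2.29  0.46  0.99  0.69]
knob 686 ((-2.0264499187469482, -9.798730850219727), (35.49699020385742, 11.930344581604004), 81.82939147949219) [0.044  0.0467 0.0481]
rib 1358 ((-1.3570423126220703, 70.4166488647461), (13.207469940185547, 49.71343231201172), 89.44933319091797) [0.068  0.0714 0.0727]
xyz [-0.0006  0.0053  0.0548] w [ 1.200e-01  6.000e-02 -8.257e+01]
```

servo_tool(moves=[{"x": -0.001,"y": 0.0047,"z": 0,"wx": 0,"wy": 0,"wz": -8,"claw": 60},{"x": -0.001,"y": 0.0047,"z": 0,"wx": 0,"wy": 0,"wz": -16,"claw": 60},{"x": -0.001,"y": 0.0047,"z": 0,"wx": 0,"wy": 0,"wz": -24,"claw": 60},{"x": -0.001,"y": 0.0047,"z": 0,"wx": 0,"wy": 0,"wz": -32,"claw": 60},{"x": -0.001,"y": 0.0047,"z": 0,"wx": 0,"wy": 0,"wz": -40,"claw": 60},{"x": -0.001,"y": 0.0047,"z": 0,"wx": 0,"wy": 0,"wz": -48,"claw": 60},{"x": -0.001,"y": 0.0047,"z": 0,"wx": 0,"wy": 0,"wz": -56,"claw": 100},{"x": -0.001,"y": 0.0047,"z": 0.01,"wx": 0,"wy": 0,"wz": -64,"claw": 110},{"x": -0.001,"y": 0.0047,"z": 0.03,"wx": 0,"wy": 0,"wz": -72,"claw": 110},{"x": -0.001,"y": 0.0047,"z": 0.055,"wx": 0,"wy": 0,"wz": -80,"claw": 110}])

```text
t: 13.6
tcp_pos: [0.432, -0.2388, 0.2453]
orientation: [[0.339, 0.754, 0.562], [0.936, -0.331, -0.121], [0.095, 0.567, -0.818]]
wrist_force: [0.0, -1.3, -0.4]
gripper_width: 0.568
```

servo_tool(moves=[{"x": 0,"y": 0,"z": 0,"wx": 0,"wy": 0,"wz": -2,"claw": 110},{"x": 0,"y": 0,"z": 0,"wx": 0,"wy": 0,"wz": -2,"claw": 110},{"x": 0,"y": 0,"z": 0,"wx": 0,"wy": 0,"wz": -2,"claw": 110}])

```text
t: 13.9
tcp_pos: [0.4313, -0.2389, 0.245]
orientation: [[0.318, 0.764, 0.561], [0.945, -0.306, -0.12], [0.08, 0.568, -0.819]]
wrist_force: [-0.6, 0.0, 0.4]
gripper_width: 0.566
```

```bash
python3 - <<'E'
from h import *
st();rel([-.002,-.0096,.029],-8)
E
```

```text
t 13.9 S [-0.0032 -0.0065  0.109 ] jaw -7.97 z [-0.     0.001 -1.   ] F [-0.3 -0.1  0.7] w 0.5663248020031177 j [-0.87 -0.43  2.29  0.49  0.83 -0.77]
xyz [-0.0029  0.0017  0.08  ] w [-0.02 -0.03  0.03]
```

servo_tool(moves=[{"x": -0.003,"y": 0.0015,"z": 0.02,"wx": 0,"wy": 0,"wz": 0,"claw": 110},{"x": -0.003,"y": 0.0015,"z": 0.04,"wx": 0,"wy": 0,"wz": 0,"claw": 110},{"x": -0.003,"y": 0.0015,"z": 0.055,"wx": 0,"wy": 0,"wz": 0,"claw": 110},{"x": -0.003,"y": 0.0015,"z": 0.067,"wx": 0,"wy": 0,"wz": 0,"claw": 110},{"x": -0.003,"y": 0.0015,"z": 0.078,"wx": 0,"wy": 0,"wz": 0,"claw": 110},{"x": -0.003,"y": 0.0015,"z": 0.078,"wx": 0,"wy": 0,"wz": 0,"claw": 110},{"x": -0.003,"y": 0.0015,"z": 0.078,"wx": 0,"wy": 0,"wz": 0,"claw": 180},{"x": -0.003,"y": 0.0015,"z": 0.078,"wx": 0,"wy": 0,"wz": 0,"claw": 255},{"x": -0.003,"y": 0.0015,"z": 0.078,"wx": 0,"wy": 0,"wz": 0,"claw": 255},{"x": -0.003,"y": 0.0015,"z": 0.078,"wx": 0,"wy": 0,"wz": 0,"claw": 255}])

```text
t: 14.9
tcp_pos: [0.4741, -0.2526, 0.1819]
orientation: [[0.319, 0.765, 0.56], [0.945, -0.305, -0.121], [0.078, 0.567, -0.82]]
wrist_force: [-5.1, 1.3, -0.1]
gripper_width: 0.127
```

```bash
python3 - <<'E'
from h import *
st()
E
```

```text
t 14.9 S [-0.0028 -0.0109  0.0316] jaw -7.94 z [-0.001 -0.001 -1.   ] F [-4.3  0.2  2.9] w 0.12732251629522023 j [-0.8  -0.21  2.27  0.56  0.64 -0.83]
```

servo_tool(moves=[{"x": 0,"y": 0,"z": 0.004,"wx": 0,"wy": 0,"wz": 0,"claw": 255},{"x": 0,"y": 0,"z": 0.008,"wx": 0,"wy": 0,"wz": 0,"claw": 255},{"x": 0,"y": 0,"z": 0.01,"wx": 0,"wy": 0,"wz": 0,"claw": 255},{"x": 0,"y": 0,"z": 0.01,"wx": 0,"wy": 0,"wz": 0,"claw": 255}])

```text
t: 15.3
tcp_pos: [0.4791, -0.2538, 0.1752]
orientation: [[0.316, 0.767, 0.559], [0.946, -0.302, -0.12], [0.077, 0.566, -0.821]]
wrist_force: [-29.9, 6.7, 22.2]
gripper_width: 0.124
```

```bash
python3 - <<'E'
from h import *
st()
E
```

```text
t 15.3 S [-0.0024 -0.0111  0.0232] jaw -7.76 z [-0.003  0.    -1.   ] F [-12.4   0.3  35.8] w 0.12387623484501396 j [-0.79 -0.18  2.26  0.57  0.62 -0.84]
```

servo_tool(moves=[{"x": 0,"y": 0,"z": -0.0015,"wx": 0,"wy": 0,"wz": 6,"claw": 255},{"x": 0,"y": 0,"z": -0.0015,"wx": 0,"wy": 0,"wz": 14,"claw": 255},{"x": 0,"y": 0,"z": -0.0015,"wx": 0,"wy": 0,"wz": 22,"claw": 255},{"x": 0,"y": 0,"z": -0.0015,"wx": 0,"wy": 0,"wz": 30,"claw": 255},{"x": 0,"y": 0,"z": -0.0015,"wx": 0,"wy": 0,"wz": 38,"claw": 255}])

```text
t: 15.8
tcp_pos: [0.4782, -0.2534, 0.1753]
orientation: [[0.724, 0.404, 0.559], [0.553, -0.825, -0.12], [0.412, 0.396, -0.821]]
wrist_force: [-18.9, 4.3, 10.8]
gripper_width: 0.127
```

```bash
python3 - <<'E'
from h import *
st();print(frame().T@read_state()['moment'])
E
```

```text
t 15.8 S [-0.0032 -0.0108  0.0238] jaw -46.18 z [-0.003 -0.    -1.   ] F [-9.7  0.2 19.9] w 0.12693540107568113 j [-0.79 -0.19  2.26  0.57  0.62 -0.17]
[-0.01145007  1.6600233   0.02449337]
```

servo_tool(moves=[{"x": 0,"y": 0,"z": 0,"wx": 0,"wy": 0,"wz": 8,"claw": 255},{"x": 0,"y": 0,"z": 0,"wx": 0,"wy": 0,"wz": 16,"claw": 255},{"x": 0,"y": 0,"z": 0,"wx": 0,"wy": 0,"wz": 24,"claw": 255},{"x": 0,"y": 0,"z": 0,"wx": 0,"wy": 0,"wz": 32,"claw": 255},{"x": 0,"y": 0,"z": 0,"wx": 0,"wy": 0,"wz": 39,"claw": 255},{"x": 0,"y": 0,"z": 0,"wx": 0,"wy": 0,"wz": 44,"claw": 255},{"x": 0,"y": 0,"z": 0,"wx": 0,"wy": 0,"wz": 45,"claw": 255},{"x": 0,"y": 0,"z": 0,"wx": 0,"wy": 0,"wz": 45,"claw": 255}])

```text
t: 16.6
tcp_pos: [0.4781, -0.2527, 0.175]
orientation: [[0.8, -0.221, 0.558], [-0.186, -0.975, -0.118], [0.571, -0.009, -0.821]]
wrist_force: [-19.3, 5.7, 11.7]
gripper_width: 0.13
```

```bash
python3 - <<'E'
from h import *
st();print(frame().T@read_state()['moment'])
E
```

```text
t 16.6 S [-0.0035 -0.0102  0.0237] jaw -90.84 z [-0.003  0.001 -1.   ] F [-9.7  1.5 21.1] w 0.12997544578122247 j [-0.79 -0.19  2.26  0.57  0.62  0.61]
[0.20860249 1.75322056 0.13891324]
```

servo_tool(moves=[{"x": 0,"y": 0,"z": -0.002,"wx": 0,"wy": 0,"wz": 0,"claw": 255},{"x": 0,"y": 0,"z": -0.003,"wx": 0,"wy": 0,"wz": 0,"claw": 255},{"x": 0,"y": 0,"z": -0.003,"wx": 0,"wy": 0,"wz": 0,"claw": 165},{"x": 0,"y": 0,"z": -0.003,"wx": 0,"wy": 0,"wz": 0,"claw": 165},{"x": 0,"y": 0,"z": -0.003,"wx": 0,"wy": 0,"wz": 0,"claw": 165},{"x": 0,"y": 0,"z": -0.025,"wx": 0,"wy": 0,"wz": 0,"claw": 165},{"x": 0,"y": 0,"z": -0.06,"wx": 0,"wy": 0,"wz": 0,"claw": 165},{"x": 0,"y": 0,"z": -0.1,"wx": 0,"wy": 0,"wz": 0,"claw": 165},{"x": 0,"y": 0,"z": -0.14,"wx": 0,"wy": 0,"wz": 0,"claw": 165},{"x": 0,"y": 0,"z": -0.14,"wx": 0,"wy": 0,"wz": 0,"claw": 165}])

```text
t: 17.6
tcp_pos: [0.402, -0.2394, 0.2977]
orientation: [[0.792, -0.226, 0.568], [-0.184, -0.974, -0.131], [0.583, -0.0, -0.813]]
wrist_force: [-0.2, -1.2, 1.0]
gripper_width: 0.355
```

```bash
python3 - <<'E'
from h import *
st()
c=camera_model('wrist');p,d=get_image('wrist')
cv2.imwrite('pics/w6.png',p[:,:,::-1])
F=frame();P=cloud('w',d,c).reshape(420,560,3);S=(P-C)@F
def rr(nm,b,h):
    m=(S[...,0]>b[0])&(S[...,0]<b[1])&(S[...,1]<b[3])&(S[...,1]>b[2])&(S[...,2]>h[0])&(S[...,2]<h[1])
    a=S[m];print(nm,len(a),cv2.minAreaRect((a[:,:2]*1000).astype(np.float32)),np.percentile(a[:,2],[5,50,95]).round(4))
rr('knob',(-.03,.03,-.06,.02),(.036,.056))
rr('rib',(-.05,.05,.04,.1),(.066,.08))
E
```

```text
t 17.6 S [ 0.0036 -0.0131  0.1685] jaw -90.79 z [ 0.011 -0.01  -1.   ] F [ 0.6 -1.2  0.8] w 0.35478120928842855 j [-0.94 -0.57  2.28  0.47  0.99  0.69]
knob 640 ((-1.5700464248657227, -9.872286796569824), (11.06773853302002, 35.01957321166992), 89.20266723632812) [0.0387 0.0415 0.043 ]
rib 1246 ((-1.2612152099609375, 70.59859466552734), (12.553475379943848, 49.6417121887207), 89.0098876953125) [0.0678 0.0714 0.0728]
```

View pics/w6.png

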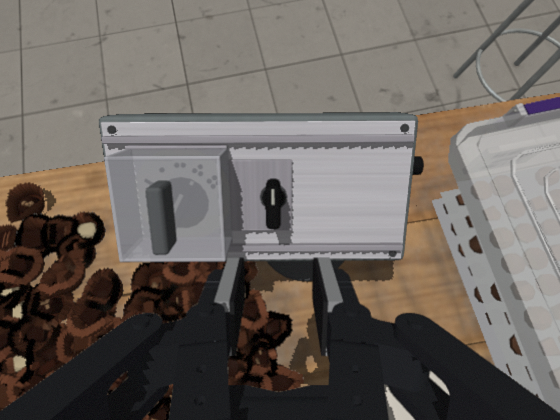

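```bash
python3 -c "
from cell import *
print(job_done())"
```

```text
the job is handed in; nothing more can be done
None
```

The control head is on its three-dot setting, with the hood shut and locked, and I handed the job in at about 17.7 s.

**What I did:** I slid the hood open and turned the selector from two dots to three. I then slid the hood shut until it met its stop (about 21 N). Last, I pushed the captive knob in about 8 mm and turned it clockwise until its bar lay along the slope.

**Last checks:**
- **Selector:** it measured about 1.51 rad just after turning, before the hood was shut. Its pointer still looks right through the shut hood.
- **Hood:** the rib is at 70.6 mm along the slide, against 70.4 mm when I pushed it to the stop.
- **Lock:** the bar is within about 1° of the up-slope direction, and the knob stays in by about 5.2 mm after release.
- **Robot:** it is clear of everything, about 0.17 m out from the panel.
- **Bystanders:** the gripper came near none of them, but I did not measure their positions again at the end.

**Disagreements:**
- The hood moved only about 89 mm when I opened it, not 100 mm. It closed by about 100 mm, so it seems to have started about 11 mm open.
- My first panel height estimate was about 2 mm low and I corrected it before the first grasp.

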